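# Eject the battery pack from its charging dock and catch it

### The job

Eject the battery pack from the charging dock and catch it: press the release button beside the bay with one fingertip while the other finger stands across the open mouth of the bay, so that the pack, thrown out by its spring, is stopped a finger's width or two out of its seat and does not slide off the dock onto the counter. Do not pick the pack up, and leave the other things on the counter where they lie. Finish while still holding it back: the pack lies still on the dock's slope, leaning against your finger.

Things in the scene. Friction and masses are not known exactly. Their poses are not given: they have to be found in the camera images.
- dock: Grey single-bay charging dock, fixed; x from -91 to +82 mm, y from -36 to +60, 74 high at the back. Origin on the counter under the bay's centreline; x level from open mouth to closed back, y to the button side. Bay 53 mm wide; its slippery floor rises 10 degrees to +x: z = 27 mm + 0.176 x (17 at x = -57). The floor in front of the pack is open from x = -91 to -20, y = -29 to +32.
- battery: Black battery pack, slab 70 long x 50 wide x 24 mm thick, 0.15-0.3 kg. Origin: centre of its underside; its frame is level and parallel to the dock's while it lies on the slope (seated: dock x = 13, y = 0, z = 29 mm). Freed, it is thrown down the slope to dock -x within about 0.1 s by a spring plunger (4 N, fading to 1.2 N at 45 mm); only a finger stops it. Stop it 10 to 40 mm out.
- bay_mouth (a point): Fixed point on the dock: the bay floor on the centreline, just under the lower front edge of the seated pack (dock x = -20, y = 0, z = 23.5 mm). The pack's front face rises 24 mm from here, leaning 10 degrees to dock -x. A small ear at its corner on the button side rests against the steel catch.
- release_top (a point): Centre of the release button's top (moves with it); up: dock x = -57, y = 47, z = 35 mm. Black, ribbed, 30 mm (x) by 19 (y), 11 mm proud of its frame. Beside the open floor: a finger on it and one on the bay's centreline at the same x are 47 mm apart. Fully down it is 10 mm above the floor at that x: a 22 mm wide finger level with it stops the pack's upper half about 20 mm out.
- release (a joint): Release button travel in m, straight down: 0 up, 0.008 fully down. A spring carries it back up: 1.8 N to start, 4.2 N fully down. The catch lets go of the pack at about 0.005.
- bearing: Sealed ball bearing, 47 mm across, 14 mm high, lying loose near the dock; leave it. Origin: centre of its underside.
- vee_pulley: Small steel vee pulley lying flat, 64 mm across, 18 mm high, loose near the dock; leave it. Origin: centre of its underside.
- relay_box: Small part box 41 x 50 x 36 mm, loose near the dock; leave it. Origin: centre of its underside.
Things that resemble listed ones, but are neither listed nor needed, are in the scene too. Of the things shaped like the battery, the black one is meant.

How it is judged:
On the way:
1. the release button is pressed (value of joint release above 0.003 m).
At the end, for the whole second after the job is handed in: The pack is out of its catch, 10 to 40 mm down the slope from its seat, lying flat on the slope (tilt under 0.15 rad from its seated attitude, not lifted), at rest (under 20 mm/s), and leans on a finger with more than 0.3 N (x of battery in the frame of dock between -0.027 and 0.0046 m and z of battery in the frame of dock between 0.018 and 0.033 m and angle between battery's own z axis and vertical below 0.15 rad and linear speed of battery below 0.02 m/s and contact force between the fingers and battery above 0.3 N); the arm keeps its last pose, push and grip.
It fails at once if the pack slides away, more than 55 mm out of its seat (x of battery in the frame of dock below -0.041 m).
It fails at once if the pack is lifted off the slope (z of battery in the frame of dock above 0.036 m or angle between battery's own z axis and vertical above 0.3 rad).
It fails at once if another thing on the counter is moved by more than 20 mm (distance of any of bearing, vee_pulley, relay_box from where it was at the start of the episode above 0.02 m).
It also fails if it takes over 26 s, if anything falls off the work surface, if the arm or the gripper's body presses on something with over 40 N, if the wrist force passes 120 N, or if a joint passes its speed limit or range.

### The arm

A 6-joint arm with a two-finger parallel gripper is mounted at the origin on the work surface; the furniture and walls round the work are solid. World frame = base frame: x ahead of the robot, y to its left, z up, the work surface at z = 0. Lengths are in m, angles in rad, forces in N, time in s.
With the tool pointing down it reaches from about 0.325 to 0.85 m from the base axis. Payload 15.5 kg.
Tool frame: the origin (TCP) lies midway between the tips of the shut fingers; the grasp point (between the pads) lies 19 mm behind it; z points along the fingers, y is the line along which they close (so a half turn about z gives the same grasp; the last joint's range is limited). The gripper opens to 91 mm and grips with 3 to 60 N. Pads are 32 mm wide; open, the fingers measure 118 mm over their backs; the gripper's body (76 mm by 178 mm) begins 60 mm behind the grasp point.
Start: joints at [-0.872, 0.494, 1.345, -0, 1.302, -0.096], TCP at [0.446, -0.438, 0.214] pointing down, gripper open.
Joint ranges: [-2.91, 2.91], [-0.82, 2.16], [0.22, 2.67], [-1.22, 4.37], [0.12, 2.79], [-3.08, 3.08]. Speed limits (rad/s): [1.89, 1.89, 2.57, 3.01, 3.01, 3.01].

### API

Orientations are given as a rotation vector (axis times angle).
In Python, from station import r gives the robot as it stands.
- The arm moves only by the tool apply_moves, never from a script. Its argument "steps" is one flat list of numbers, 7 for each row, row after row: the turn, a rotation vector about the tool's x, y, z in rad, then the shift along the tool's x, y, z in mm, then the finger opening in mm, from 0 to 91.2. A call has 1 to 8 rows; each row shifts and turns the commanded pose from where the row before left it, along the tool's axes as they then stand; what a row does not reach is not made up. A row lasts 1/8 s, in which the tool goes at most 62.5 mm and 10.7 degrees, less where a joint would pass 70% of its speed; a pose out of reach is approached as far as the arm can. A call is refused whole if a number of a shift passes 62.5 or a number of a turn 0.188, either way. A call with a gripper value outside its range is refused whole. The fingers move at their own pace and stop on an object; "force" is the grip in N (left out, the last holds). Time passes only in rows, so rows that do not move let the fingers close. It gives the time, the measured TCP pose, the force, the opening and the grip force at its end, in the units of the state.
- r.get_state(): the state, without advancing time (a new reading comes with each control period).
- r.grab_frame(name): name is "scene" or "side" or "wrist"; returns (picture, depth): 480x640x3 uint8, blue, green, red; 480x640 float32, m along the optical axis (not along the pixel's ray), 0 where there is no reading.
- r.camera_info(name): a dict with "intrinsics" (3x3 intrinsics, pixels), "k1" (the pictures are not rectified: a ray, as slopes to the right and down, at radius r is drawn at 1 + k1 r^2 times it, then the intrinsics apply), "origin" and "rotation" of the camera in the world; the wrist camera has in their place "T_tool_cam" (4x4, takes a point from camera to tool coordinates, whose origin is the TCP and whose axes are the flange's). Camera axes: x right, y up, looking along -z (the intrinsics and any distortion apply to the point x, -y, -z); pixel columns grow to the right and rows downward; lengths in m; the calibration is good to about 2 mm. A picture is of the moment at which its call begins: read the wrist's pose just before it. camera_info takes no time and is no camera call.
- r.close_job(): hands the job in; it is judged then, once.
Trained networks look in the newest picture that a camera, given by its name, has taken for a name from the list of things; names that differ only in an ending like _2 or _b are one class to them, and where a whole thing is asked for, a point or a joint stands for the part that bears it (a point fixed in the world has none). Each returns a list of dicts, best first, with "conf" (0 to 1); they miss things now and then, are a little off and sometimes report something else, mostly with a low value. They report only what shows in the picture. A call takes as long as a camera call. They do not tell look-alikes from the thing itself.
- r.outline_of(camera, thing): "pixels" (480x640 bool, what is visible of it) and "extent" ([left, top, width, height] in pixels, round what is visible of it).
- r.landmark_of(camera, thing): "position" ([column, row] in pixels: a listed point, or the origin of a listed thing).
The state is a dict: "time_s": time; "q": joint angles; "qd": joint speeds; "tau": joint torques, N m; "tool_pos": TCP position; "tool_rot": TCP orientation; "force": force on the tool from outside, world axes, zero at the start; "wrist_torque": the same for the moment, N m; "width": finger opening in m; "grasp_force": force on a finger pad.
Only numpy, scipy, OpenCV 4.12 (cv2) and the standard library are available. Lean on these libraries where they do the work, as an engineer would, in place of code of your own. Each camera call takes 0.05 s, during which the arm holds its last target. There are 200 camera calls.

## Working session

There is one attempt and no reset: what is moved stays moved. The work goes in short steps, Python scripts to look and compute and a tool call to move; the robot and the scene stay as the last step left them, time stands still between calls to the robot, and variables do not carry over. Pictures are saved under pics/ and viewed, at most 10 in all, crops included, and the job is handed in when it is done.

Besides the shell and the picture viewer there is one more tool, called as name(argument=value, ...) on one line, values as JSON. apply_moves: Moves the arm, as the interface text tells. Its arguments: {"type":"object","properties":{"steps":{"type":"array","items":{"type":"number"}},"force":{"type":"number"}},"required":["steps"]}

```bash
mkdir -p pics; ls; cat > h.py <<'E'
import numpy as np, cv2
from station import r
from scipy.spatial.transform import Rotation as R
def cam(name):
    c=r.camera_info(name)
    if 'T_tool_cam' in c:
        s=r.get_state(); T=np.eye(4); T[:3,:3]=R.from_rotvec(s['tool_rot']).as_matrix(); T[:3,3]=s['tool_pos']
        W=T@np.array(c['T_tool_cam']); return c,W[:3,3],W[:3,:3]
    o=np.array(c['origin']); Rm=np.array(c['rotation'])
    return c,o,Rm
def dirs(c,px):
    K=np.array(c['intrinsics'],float); k=c['k1']
    p=cv2.undistortPoints(np.array(px,float).reshape(-1,1,2),K,np.array([k,0,0,0,0.])).reshape(-1,2)
    return np.c_[p[:,0],-p[:,1],-np.ones(len(p))]
def ptdepth(C,px,d):
    c,o,Rm=C; return o+(dirs(c,px)*np.array(d).reshape(-1,1))@Rm.T
def ptz(C,px,z):
    c,o,Rm=C; v=dirs(c,px)@Rm.T; return o+v*((z-o[2])/v[:,2])[:,None]
def proj(C,P):
    c,o,Rm=C; q=(np.array(P)-o)@Rm; x=q[:,0]/-q[:,2]; y=-q[:,1]/-q[:,2]
    f=1+c['k1']*(x*x+y*y); K=np.array(c['intrinsics']); return np.c_[K[0,0]*x*f+K[0,2],K[1,1]*y*f+K[1,2]]
E
python3 - <<'E'
from h import *
print(r.get_state())
for n in ['scene','side']:
    C=cam(n); print(n,C)
    im,d=r.grab_frame(n); cv2.imwrite(f'pics/{n}0.png',im); np.save(f'pics/{n}0.npy',d)
    for t in ['dock','battery','bay_mouth','release_top','bearing','vee_pulley','relay_box']:
        for L in r.landmark_of(n,t)[:3]:
            u,v=L['position']; dd=d[int(round(v)),int(round(u))] if 0<=v<480 and 0<=u<640 else 0
            print(t,round(L['conf'],2),[round(u,1),round(v,1)],ptdepth(C,[[u,v]],[dd]).round(4))
E
```

```text
pics
{'time_s': 0.0, 'q': array([-8.71506873e-01,  4.94180421e-01,  1.34612365e+00, -4.28178643e-06,
        1.30249088e+00, -9.54913341e-02]), 'qd': array([ 5.87185508e-04,  7.75697049e-05, -6.99236811e-04,  1.88260686e-04,
        1.10019103e-03,  3.22810131e-04]), 'tau': array([-4.14716618e-03, -8.78845096e+01, -3.81866813e+01,  7.03618443e-02,
        5.31364325e-02, -9.45732427e-05]), 'tool_pos': array([ 0.44583225, -0.43748346,  0.21334251]), 'tool_rot': array([-2.89572310e+00, -1.21539634e+00,  5.67517880e-04]), 'force': array([ 0.93555318,  0.31955329, -0.44466906]), 'wrist_torque': array([-0.02953408,  0.0075633 ,  0.00857094]), 'grasp_force': 0.0, 'width': 0.09128306380243303}
scene ({'intrinsics': array([[561.08639394,   0.        , 317.45127023],
       [  0.        , 561.08639394, 241.13007761],
       [  0.        ,   0.        ,   1.        ]]), 'k1': 0.04916587389267946, 'origin': array([ 1.3024058 , -0.23541935,  0.49746706]), 'rotation': array([0.79605186, 0.78685721, 1.4091344 ])}, array([ 1.3024058 , -0.23541935,  0.49746706]), array([0.79605186, 0.78685721, 1.409
[... 663 characters left out ...]
ay([ 0.32979518, -0.93303264,  0.48343836]), 'rotation': array([ 1.03593913, -0.16785771, -0.33082105])}, array([ 0.32979518, -0.93303264,  0.48343836]), array([ 1.03593913, -0.16785771, -0.33082105]))
dock 0.89 [285.0, 275.1] [ 0.5535 -0.7093  0.7071]
battery 0.9 [288.9, 261.5] [ 0.556  -0.7068  0.7096]
bay_mouth 0.75 [268.8, 263.4] [ 0.5214 -0.7414  0.6751]
release_top 0.65 [222.3, 241.3] [ 0.4481 -0.8147  0.6018]
release_top 0.43 [253.7, 246.1] [ 0.502  -0.7608  0.6557]
bearing 0.73 [219.3, 240.4] [ 0.4413 -0.8215  0.595 ]
vee_pulley 0.76 [304.7, 310.5] [ 0.5744 -0.6885  0.728 ]
relay_box 0.85 [268.1, 317.6] [ 0.5136 -0.7492  0.6673]
relay_box 0.31 [306.8, 315.0] [ 0.5774 -0.6854  0.731 ]
```

The rotation is given as a rotation vector, so I'll fix the helper.

```bash
sed -i "s/Rm=np.array(c\['rotation'\])/Rm=R.from_rotvec(c['rotation']).as_matrix()/" h.py
python3 - <<'E'
from h import *
S=cam('scene');D=cam('side')
Z={'dock':0,'battery':.029,'bay_mouth':.0235,'release_top':.035}
L={'scene':dict(dock=[313.2,245],battery=[306.7,234.2],bay_mouth=[316.1,227.7],release_top=[352.4,215.7],vee=[244.4,244.7],relay=[253.1,223.9]),
'side':dict(dock=[285,275.1],battery=[288.9,261.5],bay_mouth=[268.8,263.4],release_top=[253.7,246.1],rt2=[222.3,241.3],bearing=[219.3,240.4],vee=[304.7,310.5],relay=[268.1,317.6])}
for n,C in(('scene',S),('side',D)):
    for t,p in L[n].items(): print(n,t,ptz(C,[p],Z.get(t,0)).round(4))
# montage
a=cv2.imread('pics/scene0.png')[130:370,170:490];b=cv2.imread('pics/side0.png')[170:410,150:470]
cv2.imwrite('pics/m0.png',np.vstack([cv2.resize(a,(400*1,300),interpolation=3),cv2.resize(b,(400,300))]) )
cv2.imwrite('pics/m1.png',cv2.resize(np.hstack([a,b]),(800,300)))
E
```

```text
scene dock [[ 0.509  -0.2325  0.    ]]
scene battery [[ 0.5222 -0.2429  0.029 ]]
scene bay_mouth [[ 0.4921 -0.2274  0.0235]]
scene release_top [[ 0.4725 -0.1657  0.035 ]]
scene vee [[ 0.5064 -0.3473  0.    ]]
scene relay [[ 0.437  -0.3386  0.    ]]
side dock [[ 0.5173 -0.2318  0.    ]]
side battery [[ 0.5256 -0.2341  0.029 ]]
side bay_mouth [[ 0.4919 -0.2182  0.0235]]
side release_top [[ 0.4773 -0.1661  0.035 ]]
side rt2 [[ 0.4321 -0.0617  0.    ]]
side bearing [[ 0.4269 -0.0555  0.    ]]
side vee [[ 0.5168 -0.3443  0.    ]]
side relay [[ 0.4555 -0.3401  0.    ]]
```

View pics/scene0.png

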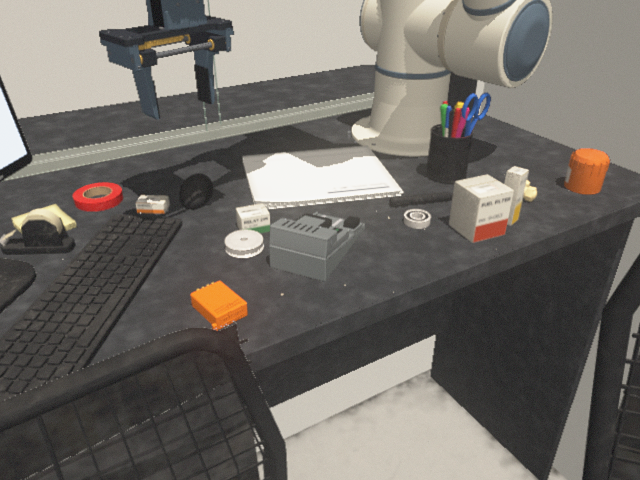

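View pics/side0.png

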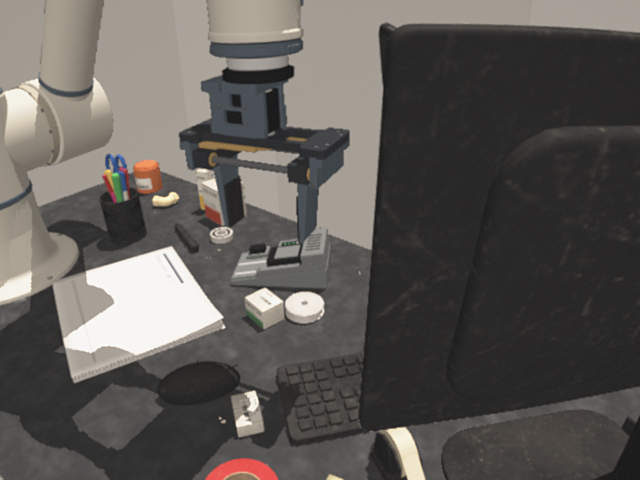

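The scene view shows the dock at about (313,245) px, with the vee pulley at (244,243), relay box at (253,218) and bearing at (417,218). The orange look-alike pack is at (219,303). The side view agrees: dock at (285,262), button at (256,248). Both cameras put the dock near (0.513, -0.232) with a yaw of about -23°. I'll move over the button and mouth, then look again from close by.

apply_moves(steps=[0, 0, 0, 39, -31, 0, 91, 0, 0, 0, 39, -31, 0, 80, 0, 0, 0, 39, -31, 0, 70, 0, 0, 0, 39, -31, 0, 60, 0, 0, 0, 39, -31, 0, 50, 0, 0, 0.17, 0, 0, 0, 34, 0, 0, 0.17, 0, 0, 0, 34, 0, 0, 0.17, 0, 0, 0, 34])

```text
time_s: 1.8
tool_pos: [0.4721, -0.1899, 0.214]
tool_rot: [3.111, 0.438, 0.0]
force: [0.7, -0.2, -0.7]
width: 0.0341
grasp_force: 0.0
```

apply_moves(steps=[0, 0, 0.17, 0, 0, 0, 34, 0, 0, 0.17, 0, 0, 0, 34, 0, 0, 0.17, 0, 0, 0, 34, 0, 0, 0.17, 0, 0, 0, 34, 0, 0, 0, 0, 0, 0, 34])

```text
time_s: 2.42
tool_pos: [0.4721, -0.1901, 0.214]
tool_rot: [3.081, -0.616, 0.0]
force: [0.5, -0.3, -0.3]
width: 0.0342
grasp_force: 0.0
```

```bash
cat > look.py <<'E'
from h import *
import sys
def frame():
    s=r.get_state(); print(s['time_s'],s['tool_pos'].round(4),s['tool_rot'].round(3),s['width'],s['force'].round(2))
    m=R.from_rotvec(s['tool_rot']).as_matrix(); print('tool x yaw',np.degrees(np.arctan2(m[1,0],m[0,0])).round(2), 'z',m[:,2].round(3))
frame()
Z={'dock':0,'battery':.029,'bay_mouth':.0235,'release_top':.035}
C=cam('wrist'); print('camT',np.round(C[0]['T_tool_cam'],3).tolist(),C[0]['k1'])
im,d=r.grab_frame('wrist'); cv2.imwrite(f'pics/w{sys.argv[1]}.png',im); np.save(f'pics/w{sys.argv[1]}.npy',d)
for t in Z:
    for L in r.landmark_of('wrist',t)[:2]: print(t,round(L['conf'],2),np.round(L['position'],1),ptz(C,[L['position']],Z[t]).round(4))
for n in('scene','side'):
    C=cam(n); r.grab_frame(n)
    for t in Z:
        for L in r.landmark_of(n,t)[:1]: print(n,t,round(L['conf'],2),np.round(L['position'],1),ptz(C,[L['position']],Z[t]).round(4))
E
python3 look.py 1
```

```text
2.425 [ 0.4721 -0.1901  0.214 ] [ 3.081 -0.616  0.   ] 0.03423667377007135 [ 0.52 -0.34 -0.28]
tool x yaw -22.6 z [ 0. -0. -1.]
camT [[-0.0, 0.97, 0.243, 0.069], [1.0, 0.0, 0.001, -0.001], [0.0, 0.243, -0.97, -0.171], [0.0, 0.0, 0.0, 1.0]] -0.04727478025115511
dock 0.41 [447.  112.8] [[ 0.5166 -0.3443  0.    ]]
battery 0.57 [345.9 143.6] [[ 0.5278 -0.2377  0.029 ]]
bay_mouth 0.93 [343.3 177.5] [[ 0.4989 -0.2238  0.0235]]
release_top 0.63 [292.6 217.1] [[ 0.4837 -0.1645  0.035 ]]
scene dock 0.73 [311.5 244.3] [[ 0.5068 -0.2353  0.    ]]
scene battery 0.79 [307.1 235. ] [[ 0.5247 -0.2423  0.029 ]]
scene bay_mouth 0.75 [317. 227.] [[ 0.4898 -0.2258  0.0235]]
scene release_top 0.72 [351.  218.7] [[ 0.4828 -0.1687  0.035 ]]
side dock 0.9 [285.  273.1] [[ 0.5193 -0.2254  0.    ]]
side battery 0.81 [287.8 260.7] [[ 0.5246 -0.2308  0.029 ]]
side bay_mouth 0.92 [272.2 262.6] [[ 0.4984 -0.2178  0.0235]]
```

View pics/w1.png

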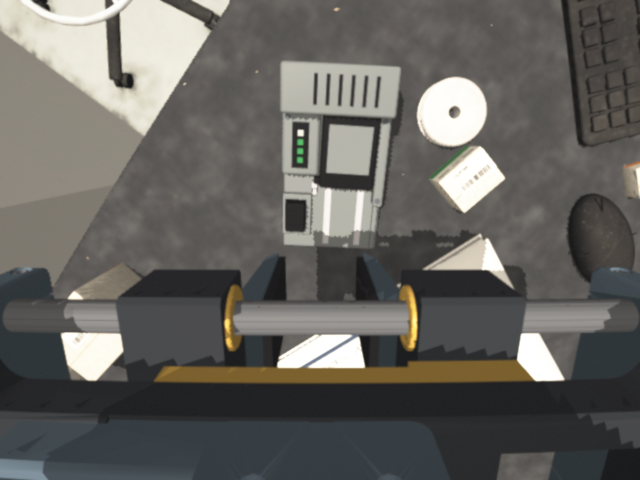

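The wrist view shows the dock upright in the picture: back edge at row 65, button at (296,214), open floor around (345,215) and the pack at (350,150). I'll fit the dock pose and button from depth.

```bash
cat > fit.py <<'E'
from h import *
import sys
def fit(tag):
    im=cv2.imread(f'pics/w{tag}.png'); d=np.load(f'pics/w{tag}.npy'); C=cam('wrist')
    v,u=np.mgrid[0:480,0:640]; P=ptdepth(C,np.c_[u.ravel(),v.ravel()],d.ravel()).reshape(480,640,3)
    ok=(d>0)
    near=ok&(np.hypot(P[...,0]-.513,P[...,1]+.225)<.13)
    print('counter z',np.median(P[near&(P[...,2]<.008)],0)[2].round(4))
    m=(near&(P[...,2]>.010)&(P[...,2]<.09)).astype(np.uint8)
    n,lab,st,_=cv2.connectedComponentsWithStats(m); k=1+np.argmax(st[1:,4]); print('bbox',st[k])
    X=P[lab==k]; rect=cv2.minAreaRect((X[:,:2]*1000).astype(np.float32)); print('rect',rect)
    g=cv2.cvtColor(im,cv2.COLOR_BGR2GRAY)
    return im,d,C,P,lab==k,g
if __name__=='__main__':
    im,d,C,P,m,g=fit(sys.argv[1])
    b=m&(g<60)
    n,lab,st,ce=cv2.connectedComponentsWithStats(b.astype(np.uint8))
    for i in range(1,n):
        if st[i,4]>80: X=P[lab==i]; print(st[i],X.mean(0).round(4),np.median(X[:,2]).round(4),cv2.minAreaRect((X[:,:2]*1000).astype(np.float32)))
E
python3 fit.py 1
```

```text
counter z -0.0001
bbox [  280    61   122   188 19409]
rect ((512.0263061523438, -218.6900177001953), (96.39836120605469, 167.59178161621094), 64.62525939941406)
[ 315  116   66   74 1643] [ 0.5175 -0.2332  0.0517] 0.0505 ((520.3230590820312, -233.33486938476562), (53.08502960205078, 62.38904571533203), 63.98678970336914)
[293 123  15  44 372] [ 0.5433 -0.1985  0.0455] 0.0456 ((542.6629638671875, -198.28648376464844), (12.650201797485352, 37.71368408203125), 65.60800170898438)
[286 200  20  31 589] [ 0.4845 -0.1675  0.0343] 0.0348 ((483.6154479980469, -167.11538696289062), (18.145631790161133, 29.134105682373047), 65.90187072753906)
```

Button size matches (29×18 mm at z 0.035), and it sits at (0.484, -0.167) with a yaw of about -25°. The bay mouth and battery landmarks agree to within 2 mm. I'll align and go down to just above it.

apply_moves(steps=[0, 0, 0.042, 0, 0, 0, 34, 0, 0, 0, 1, -2.5, 0, 34, 0, 0, 0, 0, 0, 45, 34, 0, 0, 0, 0, 0, 45, 34, 0, 0, 0, 0, 0, 45, 34, 0, 0, 0, 0, 0, 30, 34, 0, 0, 0, 0, 0, 0, 34])

```text
time_s: 4.05
tool_pos: [0.473, -0.1875, 0.0474]
tool_rot: [-3.066, 0.68, 0.006]
force: [-0.1, -0.7, 0.4]
width: 0.0341
grasp_force: 0.0
```

```bash
python3 look.py 2; python3 fit.py 2; python3 - <<'E'
import cv2,numpy as np
from h import *
im,_=r.grab_frame('side'); b=im[190:310,200:360]; w=cv2.imread('pics/w2.png')
s,_=r.grab_frame('scene'); s=s[160:280,240:400]
cv2.imwrite('pics/c2.png',np.hstack([cv2.resize(w,(400,300)),cv2.resize(b,(400,300),interpolation=2)]))
E
```

```text
4.05 [ 0.473  -0.1875  0.0474] [-3.066  0.68   0.006] 0.034090731493749124 [-0.07 -0.72  0.44]
tool x yaw -25.0 z [-0.003  0.002 -1.   ]
camT [[-0.0, 0.97, 0.243, 0.069], [1.0, 0.0, 0.001, -0.001], [0.0, 0.243, -0.97, -0.171], [0.0, 0.0, 0.0, 1.0]] -0.04727478025115511
battery 0.66 [371.7 144.1] [[ 0.5251 -0.2386  0.029 ]]
release_top 0.95 [276.1 282.7] [[ 0.4814 -0.1643  0.035 ]]
scene dock 0.9 [312.3 244. ] [[ 0.5059 -0.2339  0.    ]]
scene battery 0.73 [216.5 312.1] [[ 0.7197 -0.3611  0.029 ]]
scene bay_mouth 0.85 [314.6 229.2] [[ 0.497  -0.2299  0.0235]]
side dock 0.88 [283.5 274.6] [[ 0.5153 -0.2291  0.    ]]
side battery 0.95 [287.9 262.5] [[ 0.5229 -0.2367  0.029 ]]
side bay_mouth 0.7 [272.3 267.7] [[ 0.4939 -0.2345  0.0235]]
side release_top 0.37 [254.9 245.6] [[ 0.4799 -0.1651  0.035 ]]
counter z 0.0017
bbox [  225     0   264   301 61520]
rect ((513.698974609375, -219.66195678710938), (96.4841537475586, 142.5338897705078), 64.83997344970703)
[301   0   6  57 311] [ 0.5766 -0.228   0.0723] 0.0721 ((576.8720092773438, -228.1263427734375), (1.9475312232971191, 18.4016075134277
[... 758 characters left out ...]
241828918457, 19.001670837402344), 63.482051849365234)
[ 310   80  133  148 7463] [ 0.5224 -0.235   0.0542] 0.0541 ((521.7735595703125, -235.46066284179688), (53.73851013183594, 66.18287658691406), 60.320865631103516)
[ 262  101   35   89 2090] [ 0.5446 -0.1995  0.0475] 0.0475 ((543.6111450195312, -198.9553680419922), (14.2586030960083, 39.40343475341797), 64.66252136230469)
[ 245  245   54   56 2053] [ 0.4922 -0.174   0.0535] 0.0507 ((484.7880859375, -165.51856994628906), (22.767860412597656, 36.16918182373047), 63.100372314453125)
[ 355  254   42   47 1046] [ 0.479  -0.2118  0.0715] 0.0729 ((466.6938171386719, -204.5911865234375), (11.150996208190918, 38.18107604980469), 52.69939041137695)
```

View pics/c2.png

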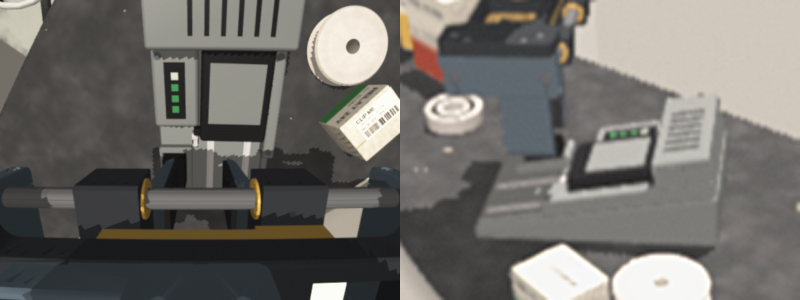

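The wrist view shows the left finger over the button and the right finger over the bay's centreline. The side view shows the fingertips just above the button level, with the pack still seated. Positions agree within about 2 mm, so I'll lower gently to contact.

apply_moves(steps=[0, 0, 0, 0, 0, 8, 34, 0, 0, 0, 0, 0, 3, 34, 0, 0, 0, 0, 0, 3, 34, 0, 0, 0, 0, 0, 0, 34])

```text
time_s: 5.4
tool_pos: [0.4738, -0.1881, 0.0347]
tool_rot: [-3.067, 0.681, 0.001]
force: [-1.0, -0.4, 0.4]
width: 0.034
grasp_force: 0.2
```

apply_moves(steps=[0, 0, 0, 0, 0, 2, 34, 0, 0, 0, 0, 0, 2, 34, 0, 0, 0, 0, 0, 0, 34])

```text
time_s: 5.78
tool_pos: [0.4737, -0.188, 0.0308]
tool_rot: [-3.067, 0.681, 0.001]
force: [-2.1, 1.5, 3.1]
width: 0.034
grasp_force: 4.0
```

The button is being pressed (3 N), and about 2.5 N along dock -x suggests the pack is already leaning on the finger. I'll go a little deeper and check.

apply_moves(steps=[0, 0, 0, 0, 0, 2, 34, 0, 0, 0, 0, 0, 0, 34, 0, 0, 0, 0, 0, 0, 34])

```text
time_s: 6.15
tool_pos: [0.4738, -0.188, 0.029]
tool_rot: [-3.067, 0.681, 0.0]
force: [-3.6, 2.5, 5.8]
width: 0.0336
grasp_force: 5.5
```

```bash
python3 look.py 3; python3 fit.py 3|grep -v "19\.\|18\." ; python3 - <<'E'
import cv2,numpy as np
from h import *
im,_=r.grab_frame('side'); b=im[190:310,200:360]; w=cv2.imread('pics/w3.png')
cv2.imwrite('pics/c3.png',np.hstack([cv2.resize(w,(400,300)),cv2.resize(b,(400,300),interpolation=2)]))
E
```

```text
6.15 [ 0.4738 -0.188   0.029 ] [-3.067  0.681  0.   ] 0.03364311564883107 [-3.57  2.52  5.83]
tool x yaw -25.05 z [-0.  0. -1.]
camT [[-0.0, 0.97, 0.243, 0.069], [1.0, 0.0, 0.001, -0.001], [0.0, 0.243, -0.97, -0.171], [0.0, 0.0, 0.0, 1.0]] -0.04727478025115511
battery 0.98 [376.1 174.4] [[ 0.5137 -0.2335  0.029 ]]
release_top 0.87 [269.2 289. ] [[ 0.4863 -0.1655  0.035 ]]
scene dock 0.88 [314.4 244.3] [[ 0.5069 -0.2304  0.    ]]
scene battery 0.94 [216.2 308.8] [[ 0.7128 -0.3624  0.029 ]]
scene bay_mouth 0.6 [314.8 225.2] [[ 0.4838 -0.2295  0.0235]]
scene release_top 0.46 [348.8 223. ] [[ 0.4972 -0.1733  0.035 ]]
side dock 0.73 [285.1 275. ] [[ 0.5176 -0.2315  0.    ]]
side battery 0.77 [284.6 261.8] [[ 0.5181 -0.2322  0.029 ]]
side bay_mouth 0.91 [269.2 264.6] [[ 0.4915 -0.2224  0.0235]]
counter z -0.0
bbox [  212     0   297   301 69419]
rect ((514.9393920898438, -220.02999877929688), (96.6092529296875, 127.85237884521484), 64.92007446289062)
[297   0   7  48 328] [ 0.5738 -0.2263  0.0699] 0.07 ((573.854736328125, -226.2727813720703), (2.1031606197357178, 14.136148452758789), 63.79
[... 581 characters left out ...]
685335636138916, 14.268132209777832), 64.52836608886719)
[449   0  13  50 368] [ 0.5527 -0.2716  0.0699] 0.0699 ((552.72705078125, -271.6172790527344), (3.1479320526123047, 14.35734748840332), 64.52662658691406)
[  307    76   146   225 12719] [ 0.5136 -0.231   0.0518] 0.0524 ((503.22552490234375, -225.9268341064453), (60.34572982788086, 106.15020751953125), 66.1934585571289)
[ 255   98   39   99 2660] [ 0.5437 -0.1988  0.0457] 0.0457 ((542.7088012695312, -198.2952117919922), (14.368868827819824, 39.393226623535156), 64.56556701660156)
[ 242  255   56   46 2085] [ 0.4944 -0.1742  0.0508] 0.0516 ((488.0322265625, -172.1358642578125), (30.74140739440918, 22.534452438354492), 30.04276466369629)
```

View pics/c3.png

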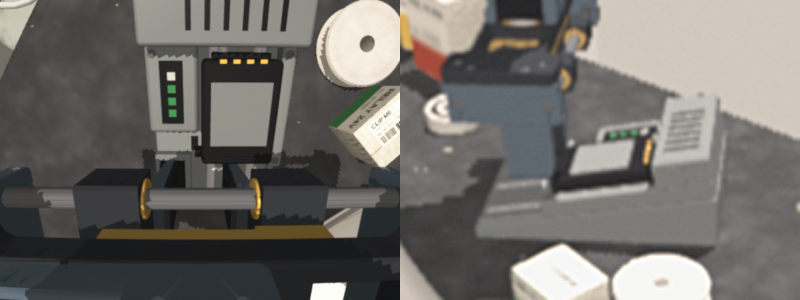

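The pack has slid out against the finger and its contacts are now visible at the back. I'll measure the travel from the sticker.

```bash
python3 - <<'E'
from h import *
c=r.camera_info('wrist'); ax=np.array([.9063,-.4226])
out=[]
for tag,p,rv in(('2',[.473,-.1875,.0474],[-3.066,.68,.006]),('3',[.4738,-.188,.029],[-3.067,.681,0])):
    T=np.eye(4);T[:3,:3]=R.from_rotvec(rv).as_matrix();T[:3,3]=p;W=T@np.array(c['T_tool_cam']);C=(c,W[:3,3],W[:3,:3])
    im=cv2.imread(f'pics/w{tag}.png');d=np.load(f'pics/w{tag}.npy')
    g=cv2.cvtColor(im,cv2.COLOR_BGR2GRAY); m=(g>110).astype(np.uint8)
    y=170 if tag=='3' else 140
    n,lab,st,ce=cv2.connectedComponentsWithStats(m,connectivity=4); k=lab[y,376]; print(tag,st[k],ce[k])
    v,u=np.nonzero(lab==k); X=ptdepth(C,np.c_[u,v],d[v,u]); rc=cv2.minAreaRect((X[:,:2]*1000).astype(np.float32))
    print(rc,X.mean(0)); 
    A=np.linalg.lstsq(np.c_[X[:,:2],np.ones(len(X))],X[:,2],rcond=None)[0]; print('tilt deg',np.degrees(np.arctan(np.hypot(*A[:2]))))
    out.append(X.mean(0))
print('travel',(out[1]-out[0])[:2]@ax, out[1]-out[0])
E
```

```text
2 [ 333  101   95   99 8401] [378.14831568 149.38376384]
((523.3115234375, -234.17208862304688), (44.324684143066406, 41.50746154785156), 63.58268737792969) [ 0.52305672 -0.23710487  0.05418498]
tilt deg 12.908858474173428
3 [ 337  132  101  102 9619] [384.17860484 181.62719617]
((512.456298828125, -229.55325317382812), (44.625858306884766, 41.4583854675293), 65.2535171508789) [ 0.51244121 -0.23271494  0.05223738]
tilt deg 15.114179695446861
travel -0.011476024277508804 [-0.01061551  0.00438994 -0.0019476 ]
```

It is about 11.5 mm out, which is close to the 10 mm limit. I'll ease the finger back 8 mm so the pack follows slowly to mid-range.

apply_moves(steps=[0, 0, 0, -2, 0, 0, 34, 0, 0, 0, -2, 0, 0, 34, 0, 0, 0, -2, 0, 0, 34, 0, 0, 0, -2, 0, 0, 34, 0, 0, 0, 0, 0, 0, 34, 0, 0, 0, 0, 0, 0, 34])

```text
time_s: 7.7
tool_pos: [0.4663, -0.1845, 0.0288]
tool_rot: [-3.067, 0.681, 0.002]
force: [-3.0, 1.0, 3.4]
width: 0.0341
grasp_force: 3.8
```

```bash
cat > meas.py <<'E'
from h import *
import sys
C=cam('wrist'); s=r.get_state(); print(s['time_s'],s['tool_pos'].round(4),s['force'].round(2),s['grasp_force'])
im,d=r.grab_frame('wrist'); cv2.imwrite(f'pics/w{sys.argv[1]}.png',im)
g=cv2.cvtColor(im,cv2.COLOR_BGR2GRAY)
n,lab,st,ce=cv2.connectedComponentsWithStats((g>110).astype(np.uint8),connectivity=4); k=lab[190,376]; print(st[k])
v,u=np.nonzero(lab==k); X=ptdepth(C,np.c_[u,v],d[v,u]); m=X.mean(0)
print(cv2.minAreaRect((X[:,:2]*1000).astype(np.float32)),m,'travel',(m-[.52306,-.2371,.0542])[:2]@np.array([.9063,-.4226]))
E
python3 meas.py 4
```

```text
7.7 [ 0.4663 -0.1845  0.0288] [-3.02  1.05  3.37] 3.816815697646234
[ 335  132  101  101 9425]
((505.03985595703125, -226.0287322998047), (44.429832458496094, 41.38444137573242), 65.07915496826172) [ 0.50507767 -0.22898187  0.05072122] travel -0.01972810930580453
```

The pack is 20 mm out, flat on the slope, and leaning on the finger with about 3 N. I'll hand the job in.

```bash
python3 -c "
from station import r
print(r.close_job())"
```

```text
the job is handed in; nothing more can be done
None
```

I pressed the release and caught the pack; it was still leaning on the finger with about 3 N, roughly 20 mm out of its seat, when I handed the job in (no verdict was returned).

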